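# Put the loop tool away in the clay-tool drawer

### The arm

A 6-joint arm with a two-finger parallel gripper is mounted at the origin on the work surface. World frame = base frame: x ahead of the robot, y to its left, z up, the work surface at z = 0. Lengths are in mm, angles in rad, forces in N, time in s.
With the tool pointing down it reaches from about 350 to 950 mm from the base axis. Payload 17.4 kg.
Tool frame: the origin (TCP) lies on the centre line of the jaws, within the pads' length; the fingertips stand 8 mm ahead of it and the grasp point (between the pads) lies 11 mm behind it; z points along the fingers, y is the line along which they close (so a half turn about z gives the same grasp; the last joint's range is limited). The gripper opens to 93 mm and grips with 3 to 60 N. Pads are 15 mm wide; open, the fingers measure 128 mm over their backs; the gripper's body (75 mm by 188 mm) begins 65 mm behind the grasp point.
Start: joints at [1.09, 0.116, 1.442, -0, 1.584, -0.038], TCP at [289.226, 609.902, 226.646] pointing down, gripper open.
Joint ranges: [-2.83, 2.83], [-0.83, 2.19], [0.07, 2.5], [-1.14, 4.28], [0.01, 3], [-2.97, 2.97]. Speed limits (rad/s): [1.89, 1.89, 2.22, 3.14, 3.14, 3.14].

### API

Orientations are given as [roll, pitch, yaw] about the fixed x, y, z axes, in that order (R = Rz(yaw) Ry(pitch) Rx(roll)).
In Python, from station import r gives the robot as it stands.
- The arm moves only by the tool arm_command, never from a script. Its argument "motion" is one flat list of numbers, 4 for each row, row after row: the shift along the tool's x, y, z in mm, then the turn about the tool's z in rad. In form: [x, y, z, yaw, x, y, z, yaw, ...]. A call has 1 to 10 rows; each row shifts and turns the commanded pose from where the row before left it, along the tool's axes as they then stand; what a row does not reach is not made up. A row lasts 1/12 s, in which the tool goes at most 41.7 mm and 7.16 degrees, less where a joint would pass 70% of its speed; a pose out of reach is approached as far as the arm can. A call with a gripper value outside its range is refused whole. "hand" is the closure, from 0 (fully open) to 1 (shut), set as the call begins (left out, the last holds). The fingers move at their own pace and stop on an object; the grip force is fixed at half the most. Time passes only in rows, so rows that do not move let the fingers close. It gives the time, the measured TCP pose, the force, the opening and the grip force at its end, in the units of the state.
- r.get_obs(): the state, without advancing time (a new reading comes with each control period).
- r.read_camera(name): name is "scene" or "top" or "wrist"; returns the picture (384x512x3 uint8, red, green, blue); there is no depth.
- r.camera_info(name): a dict with "fx", "fy", "cx", "cy" (pixels), "k1" (the pictures are not rectified: a ray, as slopes to the right and down, at radius r is drawn at 1 + k1 r^2 times it, then the intrinsics apply), "R" (3x3) and "t" (3): a world point X has camera coordinates R X + t. Camera axes: x right, y down, z forward; pixel columns grow to the right and rows downward; lengths in mm; the calibration is good to about 2 mm. A picture is of the moment at which its call begins: read the wrist's pose just before it. camera_info takes no time and is no camera call; for the wrist camera it gives the pose at the moment of the call.
- r.hand_in(): hands the job in; it is judged then, once.
The state is a dict: "time_s": time; "joints": joint angles; "joint_velocities": joint speeds; "effort": joint torques, N m; "tcp_pos": TCP position; "tcp_rot": TCP orientation; "wrist_force": force on the tool from outside, world axes, zero at the start; "torque": the same for the moment, N m; "opening": finger opening in mm; "gripper_force": force on a finger pad.
Only numpy, scipy, OpenCV 4.12 (cv2) and the standard library are available. Lean on these libraries where they do the work, as an engineer would, in place of code of your own. Each camera call takes 0.05 s, during which the arm holds its last target. There are 200 camera calls.

### The job

Pull open the upper drawer of the little wooden cabinet, lay the wooden-handled loop tool flat in the drawer's front compartment, and push the drawer fully home again with the tool inside. Leave the lower drawer shut and do not disturb the cup, the wooden rib or the round bat on the table.

Things in the scene. Friction and masses are not known exactly. Their poses are not given: they have to be found in the camera images.
- shelf_edge (a point): the fixed wooden cabinet (240 deep, 280 wide, 174 high, two stacked drawers) carries a ware shelf, 20 thick and 320 wide, that juts 30 past the closed drawer fronts. This point: middle of the shelf's front edge, underside, 206 above the table. Axes are the cabinet's: -x out of its front, z up. Bowls stand on the edge: to reach the knob lean the tool 30 to 45 degrees, fingers forward and down
- drawer (a joint): upper drawer's travel in m along the cabinet's -x: 0 fully home, 0.18 fully out; starts home or a few mm ajar. It slides with about 1 N of friction and stays where it is left
- drawer_knob (a point): middle of the head of the upper drawer's round white porcelain knob: head 28 in diameter and 16 deep (8 to each side of this point along the cabinet's x), on a 14 neck; 45 out from the drawer's front face, 136 above the table. Its axes are the cabinet's; it moves with the drawer
- tray (a point): centre of the floor of the upper drawer's front compartment, 97 above the table, 108 behind point drawer_knob along the cabinet's x. The compartment is 85 front to back (x) by 238 wide (y). Above its floor the side walls stand 49, the back divider 45 and the drawer's front panel (21 thick with its lining) 62. Axes are the cabinet's; it moves with the drawer
- lower_drawer (a joint): lower drawer's travel in m, 0 fully home; same knob, 75 below the upper one; starts home
- loop_tool: pottery loop (trimming) tool lying on the table: square wooden handle 110 long, 18 wide and 18 high, brass ferrule, and a flat steel wire loop 36 wide at one end; 156 long in all, 50 g. Origin: underside of the middle of the handle; own x axis runs along the handle towards the loop, z up
- tool_tip (a point): far end of the wire loop, 101 from the tool's origin along its x, 9 above its underside
- tool_butt (a point): butt end of the handle, 55 from the tool's origin along its -x, 9 above its underside
- cup: loose white stoneware cup, 76 across, 80 high; origin: centre of its underside; leave alone
- rib: loose flat wooden throwing rib, about 127 x 55 x 8 with one round end; origin: underside, middle of its straight part; leave alone
- bat: loose round dark wooden bat, 170 across, 14 thick; origin: centre of its underside; leave alone
Mind the look-alikes: they are no part of the job. Of the things like the loop_tool, leave any that is pink, purple or red; of the rest the larger one is meant.

How it is judged (in metres and radians):
On the way, in this order (a step that is already met when the one before it is completed fails the run):
1. the upper drawer has been pulled at least 120 mm open (value of joint drawer above 0.12 m), for 0.2 s.
2. the loop tool lies on the floor of the front compartment, let go, with the drawer still at least 80 mm open (x of tool_tip in the frame of tray between -0.043 and 0.043 m and y of tool_tip in the frame of tray between -0.123 and 0.123 m and z of tool_tip in the frame of tray between -0.005 and 0.03 m and x of tool_butt in the frame of tray between -0.043 and 0.043 m and y of tool_butt in the frame of tray between -0.123 and 0.123 m and z of tool_butt in the frame of tray between -0.005 and 0.03 m and value of joint drawer above 0.08 m and contact force between the fingers and loop_tool below 0.1 N), for 0.2 s.
At the end, for the whole second after the job is handed in: Upper drawer home within 6 mm, the loop tool at rest on the floor of its front compartment (both ends inside it, within 43 mm of its middle front to back and under 30 mm above its floor), lower drawer under 20 mm open, cup, rib and bat within 30 mm of their starts (x of tool_tip in the frame of tray between -0.043 and 0.043 m and y of tool_tip in the frame of tray between -0.123 and 0.123 m and z of tool_tip in the frame of tray between -0.005 and 0.03 m and x of tool_butt in the frame of tray between -0.043 and 0.043 m and y of tool_butt in the frame of tray between -0.123 and 0.123 m and z of tool_butt in the frame of tray between -0.005 and 0.03 m and value of joint drawer below 0.006 m and value of joint lower_drawer below 0.02 m and linear speed of loop_tool below 0.02 m/s and distance of each of cup, rib, bat from where it was at the start of the episode below 0.03 m); the robot touches nothing.
It fails at once if the cup is shifted by 30 mm or more or tipped over (distance of cup from where it was at the start of the episode above 0.03 m or angle between cup's own z axis and vertical above 0.5 rad).
It fails at once if the rib is shifted by 30 mm or more or tipped over (distance of rib from where it was at the start of the episode above 0.03 m or angle between rib's own z axis and vertical above 0.5 rad).
It fails at once if the bat is shifted by 30 mm or more or tipped over (distance of bat from where it was at the start of the episode above 0.03 m or angle between bat's own z axis and vertical above 0.5 rad).
It fails at once if the lower drawer is pulled 20 mm or more open (value of joint lower_drawer above 0.02 m).
It also fails if it takes over 70 s, if anything falls off the work surface, if the arm or the gripper's body presses on something with over 40 N, if the wrist force passes 120 N, or if a joint passes its speed limit or range.

## Working session

There is one attempt and no reset: what is moved stays moved. The work goes in short steps, Python scripts to look and compute and a tool call to move; the robot and the scene stay as the last step left them, time stands still between calls to the robot, and variables do not carry over. Pictures are saved under pics/ and viewed, at most 10 in all, crops included, and the job is handed in when it is done.

Besides the shell and the picture viewer there is one more tool, called in YAML: its name, and indented under it one key for each argument. arm_command: Moves the arm, as the interface text tells. Its arguments: {"type":"object","properties":{"motion":{"type":"array"},"hand":{"type":"number"}},"required":["motion"]}

```bash
mkdir -p pics; ls; cat > h.py <<'E'
import numpy as np, cv2
from scipy.spatial.transform import Rotation as Ro
from station import r
def ray(ci,u,v):
    K=np.array([[ci['fx'],0,ci['cx']],[0,ci['fy'],ci['cy']],[0,0,1.]])
    p=cv2.undistortPoints(np.array([[[u,v]]],float),K,np.array([ci['k1'],0,0,0.]))[0,0]
    R=np.array(ci['R']);t=np.array(ci['t'])
    return -R.T@t, R.T@np.array([p[0],p[1],1])
def onz(ci,u,v,z):
    o,d=ray(ci,u,v); return o+d*(z-o[2])/d[2]
def tri(a,b):
    A=np.zeros((3,3));y=np.zeros(3)
    for o,d in(a,b):
        d=d/np.linalg.norm(d);P=np.eye(3)-np.outer(d,d);A+=P;y+=P@o
    X=np.linalg.solve(A,y)
    return X,[np.linalg.norm(np.cross(X-o,d/np.linalg.norm(d))) for o,d in(a,b)]
def proj(ci,X):
    p=np.array(ci['R'])@np.array(X,float)+np.array(ci['t']);x=p[:2]/p[2];x=x*(1+ci['k1']*(x@x))
    return np.array([ci['fx']*x[0]+ci['cx'],ci['fy']*x[1]+ci['cy']])
def pic(n,f=None):
    im=r.read_camera(n)[:,:,::-1].copy()
    if f: cv2.imwrite('pics/'+f,im)
    return im
E
python3 - <<'E'
from h import *
for n in('scene','top','wrist'):
    ci=r.camera_info(n); pic(n,n+'0.png'); print(n,ci)
print(r.get_obs())
E
```

```text
pics
scene {'fx': 382.30762601143385, 'fy': 382.30762601143385, 'cx': 247.78660185915808, 'cy': 190.77256799402358, 'k1': -0.12373728667917817, 'R': array([[-0.93176431,  0.36297242,  0.00814204],
       [ 0.30264522,  0.78889913, -0.53483086],
       [-0.2005521 , -0.49587215, -0.84491992]]), 't': array([ 493.4594961 ,  -57.95165597, 1472.86154771])}
top {'fx': 493.40274801626094, 'fy': 493.40274801626094, 'cx': 262.5841297004717, 'cy': 191.76052373427956, 'k1': -0.025080357434680088, 'R': array([[ 0.01734191, -0.99983347,  0.00568272],
       [-0.98862299, -0.01799623, -0.14933426],
       [ 0.14941166, -0.00302833, -0.98877044]]), 't': array([ -19.41405018,  545.69231345, 2054.34582993])}
wrist {'fx': 295.8818201581844, 'fy': 295.8818201581844, 'cx': 258.93440663785856, 'cy': 194.88605444609883, 'k1': -0.039568954824679904, 'R': array([[ 4.29271724e-01,  9.03175287e-01, -4.33025614e-04],
       [ 8.70410832e-01, -4.13570988e-01,  2.67103016e-01],
       [ 2.41061757e-01, -1.15036683e-01, -9.63667884e-01]]), 't': array([-674.27806771,  -30.97779852,  389.62598606])}
{'time_s': 0.15, 'joints': array([ 1.09022569e+00,  1.16384800e-01,  1.44208484e+00, -1.33076903e-05,
        1.58399691e+00, -3.78092539e-02]), 'joint_velocities': array([ 0.00013468, -0.00171803, -0.00104823,  0.00123565,  0.00086707,
       -0.00034795]), 'effort': array([ 1.68103619e-03, -7.21762633e+01, -6.22950339e+01,  7.80397304e-02,
        2.25461007e-02, -5.40770850e-05]), 'tcp_pos': array([289.1479339 , 609.78064706, 226.08544287]), 'tcp_rot': array([-3.14071888e+00, -1.97362507e-05,  2.69883110e+00]), 'wrist_force': array([-0.27118736,  0.10239934, -0.027543  ]), 'torque': array([ 0.02006159, -0.01511189,  0.01569213]), 'gripper_force': 0.0, 'opening': 93.25113346306973}
```

View pics/scene0.png

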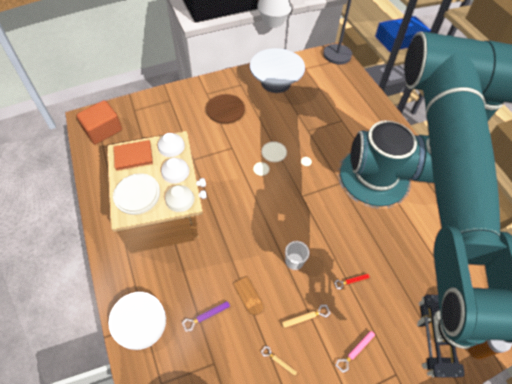

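View pics/top0.png

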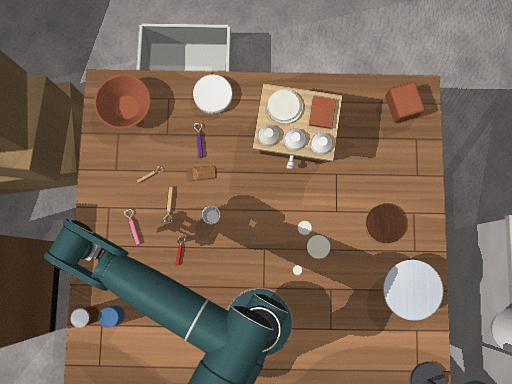

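The scene view shows the shelf with bowls (about 155,180), the knobs at (202,183) and (203,195), the larger plain loop tool at (305,318) and the smaller one at (280,360). In the top view the large tool is at (170,203), the rib at (203,172), the cup at (211,215), the bat at (387,222) and the knob at (291,162).

```bash
python3 - <<'E'
from h import *
s=cv2.imread('pics/scene0.png');t=cv2.imread('pics/top0.png')
def cr(im,x0,y0,w,h,k): return cv2.resize(im[y0:y0+h,x0:x0+w],(w*k,h*k),interpolation=cv2.INTER_CUBIC)
a=cr(s,100,125,115,125,3);b=cr(t,245,80,105,95,3)
c=cr(s,230,270,130,100,3);d=cr(t,130,150,100,80,3)
C=np.zeros((680,790,3),np.uint8)
C[:375,:345]=a;C[:285,400:715]=b;C[380:680,:390]=c;C[300:540,400:700]=d
cv2.imwrite('pics/c1.png',C[:600])
ct,cs=r.camera_info('top'),r.camera_info('scene')
# tool by colour
for n,im,ci,bx in(('top',t,ct,(155,175,185,228)),('scene',s,cs,(275,300,335,335))):
    x0,y0,x1,y1=bx;hsv=cv2.cvtColor(im[y0:y1,x0:x1],cv2.COLOR_BGR2HSV).astype(int)
    print(n);m=((hsv[...,2]>190)&(hsv[...,1]>60)).astype(np.uint8)
    N,l,st,ce=cv2.connectedComponentsWithStats(m);
    for i in range(1,N):
        if st[i,4]>15:
            (p,sz,an)=cv2.minAreaRect(np.argwhere(l==i)[:,::-1].astype(np.float32))
            print(st[i,4],ce[i]+[x0,y0],p,sz,an,onz(ci,*(ce[i]+[x0,y0]),18).round(1),[onz(ci,*(q+[x0,y0]),18).round(0)[:2] for q in cv2.boxPoints((p,sz,an))])
E
```

```text
top
79 [169.02531646 199.30379747] (13.851486206054688, 25.485149383544922) (3.18411922454834, 27.264019012451172) 5.710593223571777 [509.5 390.3  18. ] [array([446., 401.]), array([564., 395.]), array([563., 381.]), array([445., 387.])]
scene
1464 [300.73838798 319.70286885] (29.5, 17.0) (34.0, 59.0) 90.0 [508.3 395.1  18. ] [array([558., 308.]), array([383., 378.]), array([432., 473.]), array([599., 406.])]
18 [309.38888889 306.27777778] (34.400001525878906, 6.199999809265137) (6.260990142822266, 2.683281421661377) 26.56505012512207 [465.1 366.9  18. ] [array([475., 362.]), array([468., 357.]), array([455., 371.]), array([462., 377.])]
```

View pics/c1.png

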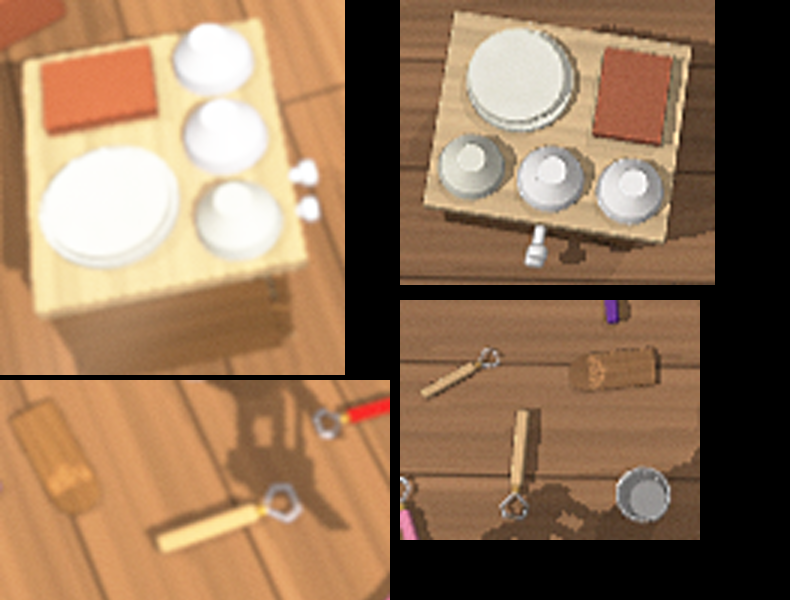

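The crops show the knob heads in the scene picture at about (204,183) (upper) and (203,195) (lower). In the top picture the head is at (290,165), the shelf corners at (254,149), (333,160), (263,84) and (342,95), and the tool runs from its butt at (171,187) to its loop end at (168,223).

```bash
python3 - <<'E'
from h import *
s=cv2.imread('pics/scene0.png');t=cv2.imread('pics/top0.png')
ct,cs=r.camera_info('top'),r.camera_info('scene')
P={}
for n,q in dict(FL=(253.7,149),FR=(333,160),BL=(263.3,84),BR=(342,95.3)).items():
    P[n]=onz(ct,*q,226); print(n,P[n].round(1))
for n,q in dict(FL=(201,212),FR=(187,132),BL=(112,229),BR=(108,146)).items():
    print('scene',n,onz(cs,*q,226).round(1))
yax=P['FL']-P['FR']; print('width',np.linalg.norm(yax),np.degrees(np.arctan2(-yax[0],yax[1])))
x=P['BL']-P['FL'];print(np.linalg.norm(x),np.degrees(np.arctan2(x[1],x[0])))
# knob blobs
for n,im,bx,th in(('s',s,(193,170,215,205),175),('t',t,(283,155,300,172),150)):
    x0,y0,x1,y1=bx;c=im[y0:y1,x0:x1].astype(int)
    m=(c.min(2)>th).astype(np.uint8);N,l,st,ce=cv2.connectedComponentsWithStats(m)
    print(n,[(st[i]+[x0,y0,0,0,0],(ce[i]+[x0,y0]).round(1)) for i in range(1,N) if st[i,4]>5])
    print('\n'.join(''.join('#' if v else '.' for v in row) for row in m))
for a in [(204.5,182.5),(202,194)]:
  print(tri(ray(cs,*a),ray(ct,290.3,165)),onz(cs,*a,136),onz(cs,*a,61))
print(onz(ct,290.3,165,136))
print('butt',tri(ray(cs,283.5,324.5),ray(ct,170.7,186.7)),onz(ct,170.7,186.7,9)); print('tip',onz(ct,168,223.3,9), tri(ray(cs,329,312),ray(ct,168,223.3)))
E
```

```text
FL [686.8  28.6 226. ]
FR [ 648.6 -282.3  226. ]
BL [954.4  -4.4 226. ]
BR [ 913.5 -319.7  226. ]
scene FL [694.7  39.4 226. ]
scene FR [ 646.1 -273.7  226. ]
scene BL [954.8   1.  226. ]
scene BR [ 911.4 -312.8  226. ]
width 313.2889542436317 -7.004729324894036
269.6158257700498 -7.041457625405814
s [(array([193, 175,  13,  18, 101]), array([198.5, 183.1])), (array([197, 191,   9,  14,  68]), array([200.7, 195.9])), (array([193, 193,   2,  11,  17]), array([193.4, 198.2]))]
......................
......................
......................
......................
......................
#.....................
#.....................
#.....................
#.......###...........
#......#####..........
##....######..........
##.##########.........
#############.........
#.###########.........
#############.........
.############.........
.##......##...........
###...................
###...................
#.#...................
..##..................
..##....####..........
..##...######.........
#....########.........
#...#########.........
#...#########.........
##..#########.........
[... 635 characters left out ...]
01), np.float64(1.9999818114541044)]) [ 642.19006075 -116.05483154  136.        ] [ 633.070613   -165.87222055   61.        ]
(array([ 658.05869343, -124.22608835,   60.30442891]), [np.float64(2.17894303088276), np.float64(2.1789430308826447)]) [663.90561841 -75.50301093 136.        ] [ 656.30341422 -122.48708615   61.        ]
[ 644.27130125 -120.77845454  136.        ]
butt (array([563.97123091, 387.2328628 ,  13.91974849]), [np.float64(1.2528264841709884), np.float64(1.2528264841708048)]) [565.66686631 387.29313297   9.        ]
tip [407.2302467  391.72275397   9.        ] (array([407.36199112, 398.81985592, -16.70780712]), [np.float64(3.0132696474267884), np.float64(3.0132696474268696)])
```

```bash
cat >> h.py <<'E'
def go(x,y,z,psi,step=40):
    "rows to reach TCP target, tool down, yaw psi deg"
    o=r.get_obs();p=np.array(o['tcp_pos']);ro=o['tcp_rot'];
    dy=(psi-np.degrees(ro[2])+180)%360-180
    d=np.array([x,y,z])-p;n=int(max(np.ceil(np.linalg.norm(d)/step),np.ceil(abs(dy)/7)))
    print('from',p.round(1),np.round(ro,3),'rows',n,'dyaw_tool/row',-np.radians(dy)/max(n,1))
    a=np.radians(psi);R=np.array([[np.cos(a),np.sin(a),0],[np.sin(a),-np.cos(a),0],[0,0,-1]])
    print('shift in final axes total',(R.T@d).round(1),'per row',(R.T@d/max(n,1)).round(1)); return n
E
python3 - <<'E'
from h import *
o=r.get_obs();ci=r.camera_info('wrist')
R=np.array(ci['R']);c=-R.T@np.array(ci['t']);T=Ro.from_euler('xyz',o['tcp_rot']).as_matrix()
print('cam in tool',T.T@(c-o['tcp_pos']),'axes',(T.T@R.T).round(3))
go(545,-105,300,173)
E
```

```text
cam in tool [  73.61098683   -0.48224862 -157.46501512] axes [[-0.001 -0.964 -0.267]
 [ 1.    -0.001  0.   ]
 [-0.001 -0.267  0.964]]
from [289.1 609.8 226.1] [-3.141 -0.     2.699] rows 20 dyaw_tool/row -0.01602942550507306
shift in final axes total [-341.1 -678.3  -73.9] per row [-17.1 -33.9  -3.7]
```

arm_command:
  motion: [0,0,-25,-0.107,0,0,-25,-0.107,0,0,-24,-0.107,-18,-35.7,0,0,-18,-35.7,0,0,-18,-35.7,0,0,-18,-35.7,0,0,-18,-35.7,0,0,-18,-35.7,0,0,-18,-35.7,0,0]

```text
time_s: 0.98
tcp_pos: [384.0, 344.7, 300.5]
tcp_rot: [-3.142, 0.0, 3.02]
wrist_force: [1.7, 0.9, 1.2]
opening: 93.2
gripper_force: 0.0
```

arm_command:
  motion: [-18,-35.7,0,0,-18,-35.7,0,0,-18,-35.7,0,0,-18,-35.7,0,0,-18,-35.7,0,0,-18,-35.7,0,0,-18,-35.7,0,0,-18,-35.7,0,0,-18,-35.7,0,0,-18,-35.7,0,0]

```text
time_s: 1.82
tcp_pos: [519.3, -31.8, 300.7]
tcp_rot: [3.141, 0.0, 3.02]
wrist_force: [0.1, 0.4, -0.4]
opening: 92.8
gripper_force: 0.0
```

arm_command:
  motion: [-18,-35.7,0,0,-18,-35.7,0,0,0,0,0,0,0,0,0,0]

```text
time_s: 2.15
tcp_pos: [546.4, -106.6, 299.8]
tcp_rot: [3.141, -0.002, 3.017]
wrist_force: [-0.5, -0.2, -0.3]
opening: 92.7
gripper_force: 0.0
```

```bash
python3 - <<'E'
from h import *
go(545,-105,300,173)
cv2.imwrite('pics/w1.png',cv2.resize(pic('wrist'),(768,576),interpolation=cv2.INTER_CUBIC))
E
```

```text
from [ 546.4 -106.6  299.8] [ 3.141e+00 -2.000e-03  3.017e+00] rows 1 dyaw_tool/row -0.0025773250950836637
shift in final axes total [ 1.6  1.4 -0.2] per row [ 1.6  1.4 -0.2]
```

View pics/w1.png

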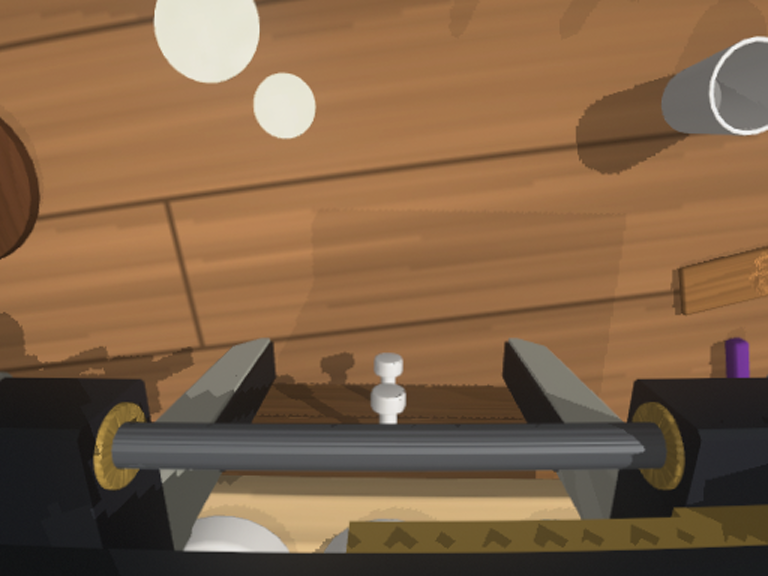

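In the wrist view the upper knob head is at (388,398) in the enlarged picture, with the lower one behind it at (388,365). The shelf edge and bowls are partly hidden by the gripper. I'll step back to see the bowls and get a second ray.

arm_command:
  motion: [35,0,0,0,35,0,0,0,35,0,0,0,35,0,0,0,0,0,0,0,0,0,0,0,0,0,0,0]

```text
time_s: 2.78
tcp_pos: [407.4, -87.1, 301.0]
tcp_rot: [-3.142, 0.001, 3.021]
wrist_force: [0.4, -0.9, 0.6]
opening: 93.1
gripper_force: 0.0
```

```bash
python3 - <<'E'
from h import *
import pickle
w0=None
ci=r.camera_info('wrist');im=pic('wrist');print(r.get_obs()['tcp_pos'])
pickle.dump(ci,open('w2.pkl','wb'))
cv2.imwrite('pics/w2.png',cv2.resize(im,(768,576),interpolation=cv2.INTER_CUBIC))
for n,z in(('knob',136),('shelf',226)): print(n,(proj(ci,(646,-120,z))*1.5).round())
E
```

```text
[407.7364054  -87.33801044 300.66176177]
knob [385. 533.]
shelf [384. 631.]
```

View pics/w2.png

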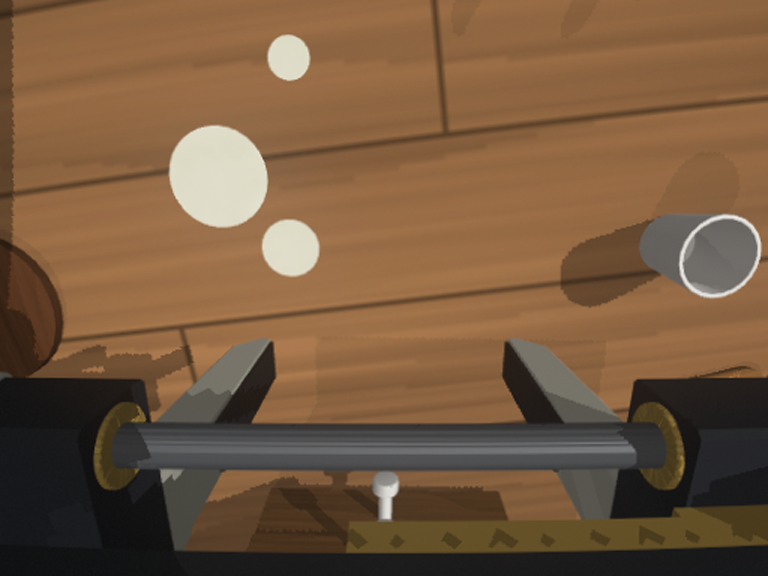

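The retreated view shows only the lower knob, at (386,485), with the shelf out of frame. So I'll get the bowls from the top and scene pictures.

```bash
python3 - <<'E'
from h import *
ct,cs=r.camera_info('top'),r.camera_info('scene');cw=r.camera_info('wrist')
T=Ro.from_euler('xyz',[3.141,-0.002,3.018]).as_matrix()
A=np.array([[-.001,-.964,-.267],[1,-.001,0],[-.001,-.267,.964]])
R=(T@A).T;c=np.array([546.4,-106.6,299.8])+T@np.array([73.61,-.48,-157.47])
w1=dict(cw);w1['R']=R;w1['t']=-R@c
kw=ray(w1,388/1.5,398/1.5);ks=ray(cs,203,182);kt=ray(ct,290,164.7)
for a,b in((kw,ks),(kw,kt),(ks,kt)): X,e=tri(a,b);print('knob',X.round(1),np.round(e,1))
print('wrist z136',onz(w1,388/1.5,398/1.5,136), 'lower z61',onz(w1,388/1.5,365/1.5,61))
E0=np.array([668.,-122,0]);a=np.radians(-7);ex=np.array([np.cos(a),np.sin(a),0]);ey=np.array([-np.sin(a),np.cos(a),0])
cab=lambda X:np.round([(X-E0)@ex,(X-E0)@ey,X[2]],1)
for n,q in dict(el=(420,500),er=(560,490),em=(490,497)).items(): print('edge w1',n,cab(onz(w1,q[0]/1.5,(q[1]-13)/1.5,226)),cab(onz(w1,q[0]/1.5,(q[1]-13)/1.5,206)))
for X in(onz(w1,388/1.5,398/1.5,136),onz(ct,290,164.7,136),onz(cs,203,182,136)):print('knob cab',cab(X))
for s,t in(((169,137.7),(323,141)),((174,162.3),(295.7,134.3)),((178.3,190),(268.7,131.7))):
    X,e=tri(ray(cs,*s),ray(ct,*t));print('bowl top',X.round(1),np.round(e,1),'cab',cab(X))
for q in((541,212),(562,212),(470,198),(630,222)): p=(245+(q[0]-400)/3,80+q[1]/3);print('bowl front z226',cab(onz(ct,*p,226)))
E
```

```text
knob [ 647.1 -119.   138.5] [0.9 0.9]
knob [ 643.1 -119.   147.3] [0.1 0.1]
knob [ 645.9 -119.8  135.7] [0.4 0.4]
wrist z136 [ 649.28610631 -119.82307523  136.        ] lower z61 [ 654.73278131 -120.50715295   61.        ]
edge w1 el [ -6.5  19.7 226. ] [  9.9  21.4 206. ]
edge w1 er [-12.7 106.6 226. ] [  3.1 115.8 206. ]
edge w1 em [ -8.2  63.2 226. ] [  7.9  68.6 206. ]
knob cab [-1.88e+01 -1.00e-01  1.36e+02]
knob cab [-22.6  -0.3 136. ]
knob cab [-21.8  -0.5 136. ]
bowl top [ 713.2 -237.9  264.9] [1. 1.] cab [  59.  -109.6  264.9]
bowl top [ 729.2 -129.3  277.8] [6.3 6.3] cab [6.160e+01 2.000e-01 2.778e+02]
bowl top [741.  -27.1 276.3] [3. 3.] cab [ 60.9 103.1 276.3]
bowl front z226 [ 14.8   2.2 226. ]
bowl front z226 [ 18.7 -25.  226. ]
bowl front z226 [ 20.3  96.6 226. ]
bowl front z226 [  17.9 -114.7  226. ]
```

```bash
python3 - <<'E'
from h import *
go(640.8,-118.8,170,173)
E
```

```text
from [407.7 -87.3 300.7] [3.142 0.    3.021] rows 7 dyaw_tool/row 0.00021033943939271853
shift in final axes total [-235.2   -2.8  130.7] per row [-33.6  -0.4  18.7]
```

arm_command:
  motion: [-33.6,-0.4,12,0,-33.6,-0.4,12,0,-33.6,-0.4,12,0,-33.6,-0.4,12,0,-33.6,-0.4,12,0,-33.6,-0.4,0,0,-33.4,-0.4,0,0,0,0,0,0,0,0,0,0]

```text
time_s: 3.58
tcp_pos: [641.7, -118.9, 237.8]
tcp_rot: [3.141, -0.004, 3.021]
wrist_force: [-1.1, 0.8, -0.2]
opening: 93.1
gripper_force: 0.0
```

arm_command:
  motion: [0,0,20,0,0,0,20,0,0,0,20,0,0,0,10,0,0,0,0,0,0,0,0,0]

```text
time_s: 4.08
tcp_pos: [640.0, -119.1, 171.1]
tcp_rot: [-3.142, -0.0, 3.02]
wrist_force: [0.9, 0.5, -0.4]
opening: 92.8
gripper_force: 0.0
```

```bash
python3 - <<'E'
from h import *
go(640.8,-118.8,153,173);print(r.get_obs()['wrist_force'])
im=pic('top');s=pic('scene');w=pic('wrist')
C=np.zeros((560,800,3),np.uint8)
C[:,:400]=cv2.resize(s[130:235,110:185+0],(400,560)) if 0 else cv2.resize(s[125:230,140:215],(400,560))
C[:300,400:]=cv2.resize(w[180:330,160:360],(400,300));C[300:,400:]=cv2.resize(im[110:190,230:353],(400,260))
cv2.imwrite('pics/c2.png',C)
E
```

```text
from [ 640.  -119.1  171.1] [-3.142 -0.     3.02 ] rows 1 dyaw_tool/row 0.0004912060008092271
shift in final axes total [-0.7  0.4 18.1] per row [-0.7  0.4 18.1]
[ 0.90080676  0.50152207 -0.38478032]
```

View pics/c2.png

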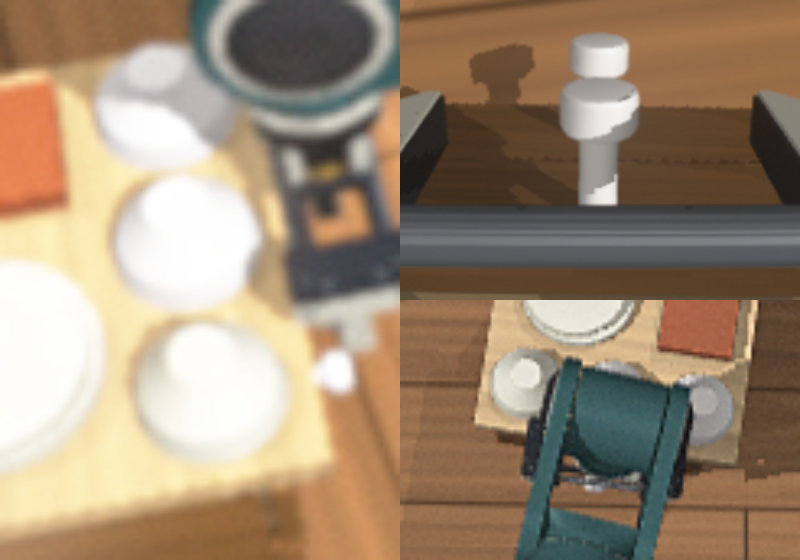

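The knob sits centred between the fingers, and the gripper body stands clear in front of the bowls. Next: lower so that the tips reach z 145, and pinch the top of the head.

arm_command:
  motion: [0,0,9,0,0,0,9,0,0,0,0,0,0,0,0,0]

```text
time_s: 4.57
tcp_pos: [639.9, -119.1, 151.7]
tcp_rot: [3.141, -0.001, 3.02]
wrist_force: [0.7, 0.9, 0.2]
opening: 93.4
gripper_force: 0.0
```

arm_command:
  hand: 1
  motion: [0,0,0,0,0,0,0,0,0,0,0,0,0,0,0,0,0,0,0,0,0,0,0,0,0,0,0,0,0,0,0,0,0,0,0,0]

```text
time_s: 5.32
tcp_pos: [640.2, -119.3, 152.7]
tcp_rot: [-3.142, 0.0, 3.02]
wrist_force: [-0.3, -1.3, 0.4]
opening: 37.7
gripper_force: 0.0
```

arm_command:
  motion: [0,0,0,0,0,0,0,0,0,0,0,0,0,0,0,0,0,0,0,0,0,0,0,0]

```text
time_s: 5.82
tcp_pos: [641.9, -119.3, 156.6]
tcp_rot: [-3.141, 0.006, 3.02]
wrist_force: [0.1, 2.7, 32.6]
opening: 5.5
gripper_force: 19.2
```

arm_command:
  motion: [5,0,0,0,5,0,0,0,5,0,0,0,5,0,0,0,5,0,0,0,5,0,0,0,5,0,0,0,0,0,0,0]

```text
time_s: 6.48
tcp_pos: [607.1, -114.7, 157.6]
tcp_rot: [3.141, 0.008, 3.02]
wrist_force: [-0.5, 6.1, 30.4]
opening: 0.2
gripper_force: 16.0
```

```bash
python3 - <<'E'
from h import *
w=pic('wrist');cv2.imwrite('pics/w3.png',cv2.resize(w[150:330,130:390],(780,540)));o=r.get_obs();print(o['wrist_force'],o['opening'],o['tcp_pos'])
ci=r.camera_info('wrist')
for d in(7,20,40): print(d,(3*(proj(ci,(654.7-d*.9925,-120.5+d*.122,136))-[130,150])).round())
E
```

```text
[-1.19131173  5.36223974 31.42062893] 0.7852093224202482 [ 607.30506385 -114.74357682  157.60880295]
7 [390. 405.]
20 [390. 355.]
40 [390. 274.]
```

View pics/w3.png

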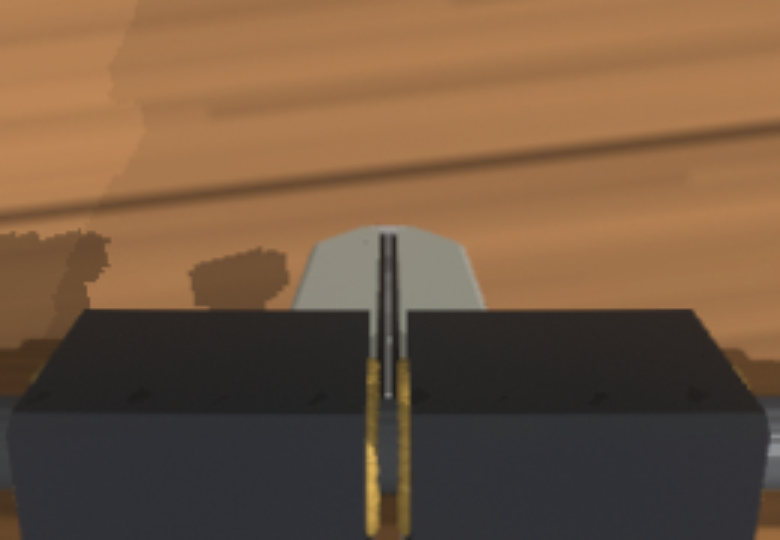

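Contact has held (31 N on the knob's top) and the drawer has followed about 34 mm. I keep dragging.

arm_command:
  motion: [8,0,0,0,10,0,0,0,10,0,0,0,10,0,0,0,10,0,0,0,10,0,0,0,10,0,0,0,10,0,0,0,10,0,0,0,8,0,0,0]

```text
time_s: 7.37
tcp_pos: [512.3, -101.8, 157.6]
tcp_rot: [3.138, 0.009, 3.021]
wrist_force: [4.6, 17.9, 34.5]
opening: 0.2
gripper_force: 17.4
```

arm_command:
  motion: [8,0,0,0,8,0,0,0,8,0,0,0,8,0,0,0,5,0,0,0,4,0,0,0,2,0,0,0,0,0,0,0]

```text
time_s: 8.03
tcp_pos: [469.8, -96.2, 157.5]
tcp_rot: [3.137, 0.009, 3.021]
wrist_force: [1.0, 23.3, 37.2]
opening: 0.7
gripper_force: 18.2
```

arm_command:
  hand: 0
  motion: [0,0,-30,0,0,0,-35,0,0,0,-35,0,0,0,-35,0,0,0,-15,0,0,0,0,0]

```text
time_s: 8.53
tcp_pos: [468.2, -98.3, 306.6]
tcp_rot: [-3.141, 0.005, 3.02]
wrist_force: [-0.8, -0.1, -0.6]
opening: 36.0
gripper_force: 0.0
```

```bash
python3 - <<'E'
from h import *
o=r.get_obs();print(o['wrist_force'],o['opening'],o['tcp_pos'],o['time_s'])
ci=r.camera_info('wrist');w=pic('wrist');s=pic('scene')
for d in(120,150,180): print(d,proj(ci,(654.7-d*.9925,-120.5+d*.122,136)),proj(r.camera_info('scene'),(654.7-d*.9925,-120.5+d*.122,136)))
C=np.zeros((384,800,3),np.uint8);C[:,:512]=w;C[:,512:]=cv2.resize(s[130:274,150:258],(288,384));cv2.imwrite('pics/c3.png',C)
E
```

```text
[-0.79046635 -0.08917766 -0.59069609] 36.024772183793644 [468.21443638 -98.31847368 306.60086734] 8.5333
120 [260.08908356 234.78409773] [235.20091059 175.49016683]
150 [260.10670504 211.06433054] [243.74031634 173.74708867]
180 [260.12454978 186.17067857] [252.2262509  172.01720144]
```

View pics/c3.png

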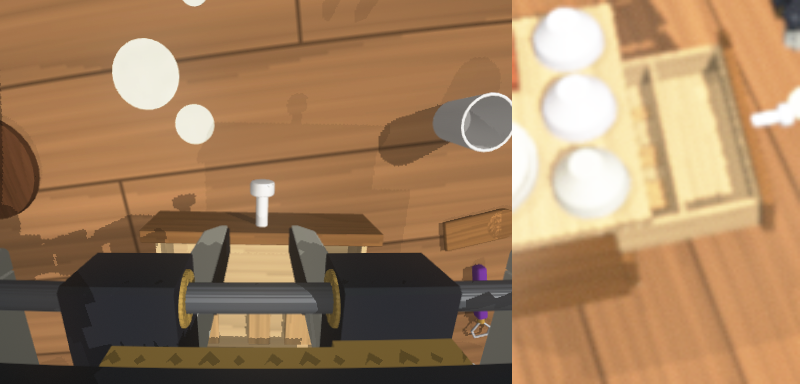

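The wrist view shows the drawer standing open, with the knob at (262,188), which is about 178 mm of travel. The lower drawer is shut. Now on to the tool.

```bash
python3 - <<'E'
from h import *
go(508,390,200,178)
E
```

```text
from [467.5 -98.1 302.1] [-3.142 -0.     3.02 ] rows 13 dyaw_tool/row -0.006688295271415975
shift in final axes total [-23.4 489.2 102.1] per row [-1.8 37.6  7.9]
```

arm_command:
  motion: [0,0,0,-0.087,-2,38,0,0,-2,38,0,0,-2,38,0,0,-2,38,0,0,-2,38,0,0,-2,38,0,0,-2,38,0,0,-2,38,0,0,-2,38,0,0]

```text
time_s: 9.47
tcp_pos: [496.7, 244.9, 300.4]
tcp_rot: [-3.14, -0.002, 3.107]
wrist_force: [0.3, 0.2, 0.2]
opening: 92.5
gripper_force: 0.0
```

arm_command:
  motion: [-2,38,0,0,-2,37,0,0,-1,36,20,0,-1,36,20,0,0,0,30,0,0,0,32,0,0,0,0,0,0,0,0,0]

```text
time_s: 10.13
tcp_pos: [507.6, 389.1, 198.2]
tcp_rot: [-3.139, -0.004, 3.107]
wrist_force: [0.9, 0.5, 1.1]
opening: 93.2
gripper_force: 0.0
```

```bash
python3 - <<'E'
from h import *
go(508,390,200,178)
ci=r.camera_info('wrist');w=pic('wrist');cv2.imwrite('pics/w4.png',w)
hsv=cv2.cvtColor(w,cv2.COLOR_BGR2HSV);print(hsv[192,200:320:12].tolist())
for z in(0,18):print(proj(ci,(508,390,z)))
E
```

```text
from [507.6 389.1 198.2] [-3.139 -0.004  3.107] rows 1 dyaw_tool/row 0.00017419726880910812
shift in final axes total [-0.4  0.9 -1.8] per row [-0.4  0.9 -1.8]
[[14, 139, 147], [14, 138, 148], [14, 138, 148], [14, 139, 149], [14, 136, 103], [17, 123, 218], [14, 136, 142], [14, 139, 147], [14, 138, 146], [14, 140, 148]]
[260.56055701 176.27438059]
[260.60665924 179.40346512]
```

View pics/w4.png

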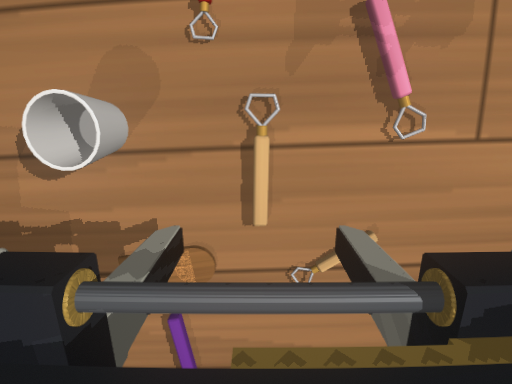

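The wrist view shows the plain loop tool, with its handle from (263,137) to (260,225), the loop up to (262,94), and the cup, rib and smaller tool well clear.

```bash
python3 - <<'E'
from h import *
w=cv2.imread('pics/w4.png');ci=r.camera_info('wrist')
hsv=cv2.cvtColor(w,cv2.COLOR_BGR2HSV)
m=((hsv[...,2]>175)&(hsv[...,0]>12)&(hsv[...,0]<25)&(hsv[...,1]>60)).astype(np.uint8);m[:,:240]=0;m[:,285:]=0;m[:130]=0;m[235:]=0
N,l,st,ce=cv2.connectedComponentsWithStats(m);i=1+st[1:,4].argmax()
p,sz,an=cv2.minAreaRect(np.argwhere(l==i)[:,::-1].astype(np.float32));print(p,sz,an)
B=np.array(cv2.boxPoints((p,sz,an)));B=B[B[:,1].argsort()];a=B[:2].mean(0);b=B[2:].mean(0);print(a,b)
A=onz(ci,*a,18);Bq=onz(ci,*b,18);print('top z18: front',A,'butt',Bq,'len',np.linalg.norm(A-Bq),'mid',(A+Bq)/2,'dir',np.degrees(np.arctan2(*(A-Bq)[1::-1])),'width',min(sz)/max(sz)*110)
# height from two views: butt in top picture
ct,cs=r.camera_info('top'),r.camera_info('scene')
print(tri(ray(ci,*b),ray(cs,283.5,324.5)),tri(ray(ci,*p),ray(cs,300.7,319.7-1)))
go(*((A+Bq)/2)[:2],12,np.degrees(np.arctan2(*(A-Bq)[1::-1])))
E
```

```text
(261.7142028808594, 177.50436401367188) (13.078908920288086, 95.12305450439453) 1.1691392660140991
[262.68463 129.95274] [260.74377 225.05598]
top z18: front [452.99894519 395.00932082  18.        ] butt [567.22977923 388.89541824  18.        ] len 114.39433224512484 mid [510.11436221 391.95236953  18.        ] dir 176.93631850487685 width 15.12440899556295
(array([564.87538734, 389.35770497,  23.67454853]), [np.float64(0.44020379180060465), np.float64(0.4402037918008292)]) (array([507.37282017, 392.23354897,  19.1188471 ]), [np.float64(0.1680845267984992), np.float64(0.16808452679844013)])
from [508.4 389.4 200.8] [-3.141e+00 -1.000e-03  3.107e+00] rows 5 dyaw_tool/row 0.003684973872052909
shift in final axes total [ -1.6   2.6 188.8] per row [-0.3  0.5 37.8]
```

arm_command:
  motion: [-3.5,2.6,0,0.018,0,0,40,0,0,0,40,0,0,0,40,0,0,0,30,0,0,0,20,0,0,0,12,0,0,0,6,0,0,0,0,0,0,0,0,0]

```text
time_s: 11.02
tcp_pos: [513.0, 392.7, 14.5]
tcp_rot: [3.14, 0.002, 3.088]
wrist_force: [-0.2, -0.1, 0.5]
opening: 93.0
gripper_force: 0.0
```

arm_command:
  hand: 1
  motion: [0,0,0,0,0,0,0,0,0,0,0,0,0,0,0,0,0,0,0,0,0,0,0,0,0,0,0,0,0,0,0,0,0,0,0,0,0,0,0,0]

```text
time_s: 11.85
tcp_pos: [512.1, 392.2, 12.6]
tcp_rot: [-3.142, -0.0, 3.089]
wrist_force: [-0.5, 0.1, -0.5]
opening: 31.1
gripper_force: 0.0
```

arm_command:
  motion: [0,0,0,0,0,0,0,0,0,0,0,0,0,0,0,0,0,0,0,0]

```text
time_s: 12.27
tcp_pos: [512.1, 392.2, 12.6]
tcp_rot: [-3.142, 0.0, 3.089]
wrist_force: [-0.7, -0.3, -0.8]
opening: 17.8
gripper_force: 30.0
```

arm_command:
  motion: [0,0,-20,0,0,0,-40,0,0,0,-40,0,0,0,-40,0,0,0,-40,0.117,0,0,-40,0.117,0,0,-40,0.117,0,0,0,0.117,0,0,0,0.117,0,0,0,0.117]

```text
time_s: 13.1
tcp_pos: [512.2, 392.3, 273.4]
tcp_rot: [3.14, 0.0, 2.381]
wrist_force: [0.1, -0.3, -1.5]
opening: 17.6
gripper_force: 30.0
```

arm_command:
  motion: [0,0,0,0.117,0,0,0,0.117,0,0,0,0.117,0,0,0,0.117,0,0,0,0.117,0,0,0,0.117,0,0,0,0.117,0,0,0,0.12,0,0,0,0]

```text
time_s: 13.85
tcp_pos: [512.1, 392.2, 272.6]
tcp_rot: [-3.142, 0.0, 1.442]
wrist_force: [1.3, -0.0, -0.9]
opening: 17.6
gripper_force: 30.0
```

```bash
python3 - <<'E'
from h import *
go(569.5,-133.1,270,83);print(r.get_obs()['opening'])
E
```

```text
from [512.1 392.2 272.6] [-3.142  0.     1.442] rows 14 dyaw_tool/row -0.0005020814993988876
shift in final axes total [-514.4  121.     2.6] per row [-36.7   8.6   0.2]
17.638688830315406
```

arm_command:
  motion: [-36.7,8.6,0,-0.007,-36.7,8.6,0,0,-36.7,8.6,0,0,-36.7,8.6,0,0,-36.7,8.6,0,0,-36.7,8.6,0,0,-36.7,8.6,0,0,-36.7,8.6,0,0,-36.7,8.6,0,0,-36.7,8.6,0,0]

```text
time_s: 14.68
tcp_pos: [554.5, 15.9, 272.9]
tcp_rot: [3.141, -0.0, 1.46]
wrist_force: [0.4, 0.0, -0.1]
opening: 17.8
gripper_force: 30.0
```

arm_command:
  motion: [-36.7,8.6,0,0,-36.7,8.6,0,0,-36.7,8.6,0,0,-36.7,8.6,0,0,0,0,0,0,0,0,0,0]

```text
time_s: 15.18
tcp_pos: [571.9, -133.7, 272.3]
tcp_rot: [-3.141, -0.0, 1.456]
wrist_force: [0.6, 0.2, -1.2]
opening: 17.8
gripper_force: 30.0
```

```bash
python3 - <<'E'
from h import *
go(569.5,-133.1,112,83)
ci=r.camera_info('wrist');w=pic('wrist')
C0=np.array([585.2,-111.9,0]);a=np.radians(-7);ex=np.array([np.cos(a),np.sin(a),0]);ey=np.array([-np.sin(a),np.cos(a),0])
k=1.5
im=cv2.resize(w,(768,576))
for z,co in((97,(0,255,0)),(142,(255,0,0))):
  for sx,sy in((-42.5,119),(42.5,119),(-42.5,-119),(42.5,-119),(-42.5,40),(42.5,40)):
    q=(proj(ci,C0+sx*ex+sy*ey+[0,0,z])*k).astype(int)
    if 0<q[0]<768 and 0<q[1]<576: cv2.circle(im,tuple(q.tolist()),4,co,1)
cv2.imwrite('pics/w5.png',im)
E
```

```text
from [ 571.9 -133.7  272.3] [-3.141 -0.     1.456] rows 5 dyaw_tool/row 0.0014480547690583676
shift in final axes total [  0.3  -2.4 160.3] per row [ 0.1 -0.5 32.1]
```

View pics/w5.png

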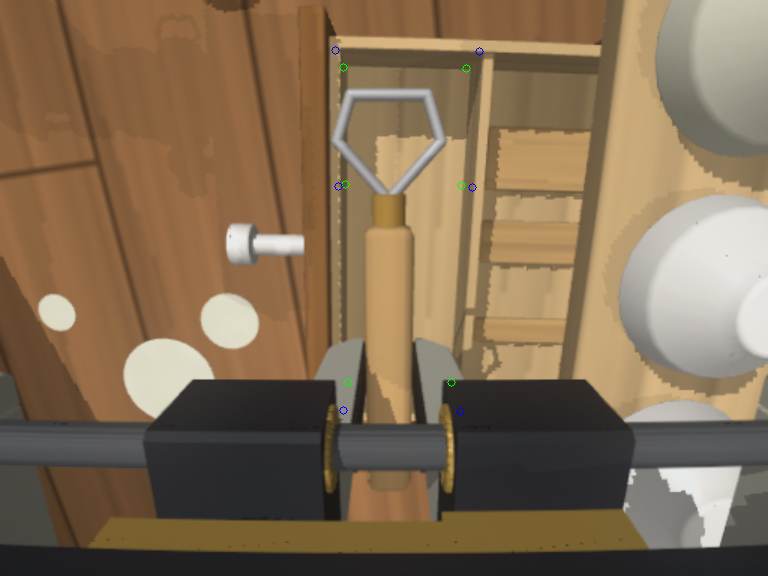

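The wrist view puts the compartment corners at (335,50) and (480,51), matching my computed marks within about 1 mm. The tool is above it and clear of the bowls and shelf. Lower.

arm_command:
  motion: [0,-1.5,25,0.007,0,0,30,0,0,0,30,0,0,0,20,0,0,0,0,0,0,0,0,0]

```text
time_s: 15.73
tcp_pos: [570.3, -130.7, 167.7]
tcp_rot: [-3.141, -0.0, 1.451]
wrist_force: [0.3, 0.7, 1.1]
opening: 17.5
gripper_force: 30.0
```

arm_command:
  motion: [0,0,15,0,0,0,15,0,0,0,10,0,0,0,7,0,0,0,5,0,0,0,0,0,0,0,0,0]

```text
time_s: 16.32
tcp_pos: [570.7, -131.9, 116.1]
tcp_rot: [3.141, 0.0, 1.448]
wrist_force: [-0.0, -0.6, 0.4]
opening: 18.1
gripper_force: 30.0
```

```bash
python3 - <<'E'
from h import *
go(569.5,-133.1,110,83);print(r.get_obs()['wrist_force'],r.get_obs()['opening'])
E
```

```text
from [ 570.7 -131.9  116.1] [3.141 0.    1.448] rows 1 dyaw_tool/row -0.0007616192124456788
shift in final axes total [-1.3 -1.   6.1] per row [-1.3 -1.   6.1]
[-0.04871582 -0.59209614  0.40567446] 18.125221391110085
```

Lower 5 mm more, then open a little: a 26 mm opening, hand = 1 − 26/93 ≈ 0.72.

arm_command:
  motion: [0,0,3,0,0,0,2,0,0,0,0,0,0,0,0,0]

```text
time_s: 16.65
tcp_pos: [570.5, -131.9, 110.7]
tcp_rot: [3.142, 0.0, 1.448]
wrist_force: [1.4, -0.0, -0.5]
opening: 17.6
gripper_force: 30.0
```

arm_command:
  hand: 0.73
  motion: [0,0,0,0,0,0,0,0,0,0,0,0,0,0,0,0,0,0,0,0,0,0,0,0]

```text
time_s: 17.15
tcp_pos: [570.5, -131.9, 110.7]
tcp_rot: [3.142, 0.0, 1.448]
wrist_force: [0.8, 0.1, -0.0]
opening: 24.8
gripper_force: 0.0
```

arm_command:
  motion: [0,0,-10,0,0,0,-25,0,0,0,-35,0,0,0,-35,0,0,0,-35,0,0,0,-35,0,0,0,0,0,0,0,0,0]

```text
time_s: 17.82
tcp_pos: [570.9, -132.0, 288.5]
tcp_rot: [3.138, 0.001, 1.448]
wrist_force: [0.7, 0.1, -0.1]
opening: 24.8
gripper_force: 0.0
```

```bash
python3 - <<'E'
from h import *
o=r.get_obs();print(o['tcp_pos'],o['time_s'],o['opening'])
cv2.imwrite('pics/w6.png',cv2.resize(pic('wrist'),(768,576)))
E
```

```text
[ 570.91850802 -132.0316553   288.50950149] 17.8167 24.787532081260586
```

View pics/w6.png

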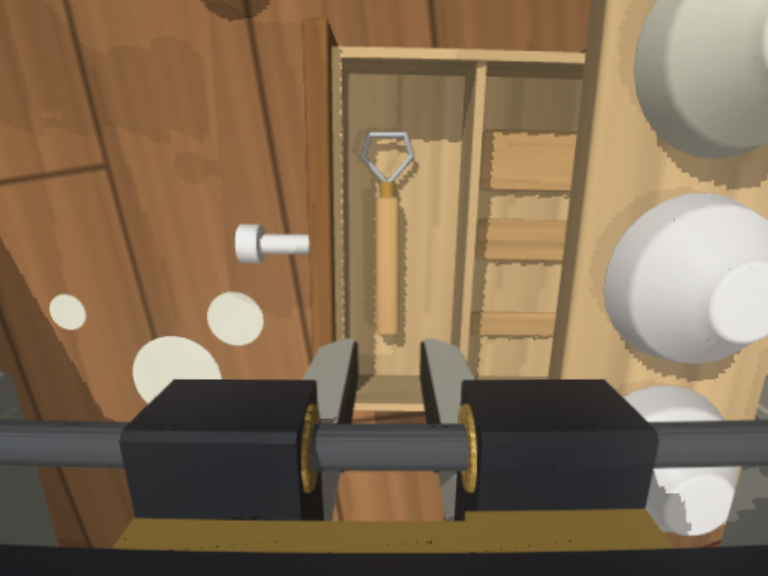

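The tool lies flat in the front compartment, handle at (387,260) and loop at (387,150), clear of the walls. Now turn, shut the fingers and go in front of the knob.

arm_command:
  hand: 1
  motion: [5.5,-33.6,0,0,5.5,-33.6,0,0,5.5,-33.6,0,0,5.2,-33.6,0,0,0,0,0,-0.112,0,0,0,-0.112,0,0,0,-0.112,0,0,0,-0.112,0,0,0,-0.112,0,0,0,-0.112]

```text
time_s: 18.7
tcp_pos: [439.3, -93.8, 284.2]
tcp_rot: [-3.14, -0.002, 2.125]
wrist_force: [1.2, -0.6, 0.4]
opening: 0.7
gripper_force: 0.0
```

arm_command:
  motion: [0,0,0,-0.112,0,0,0,-0.112,0,0,0,-0.112,0,0,0,-0.112,0,0,0,-0.112,0,0,0,-0.112,0,0,0,-0.112,0,0,0,-0.115,0,0,0,0]

```text
time_s: 19.45
tcp_pos: [439.4, -93.8, 284.2]
tcp_rot: [3.141, -0.002, 3.025]
wrist_force: [0.1, -0.6, -0.6]
opening: 0.5
gripper_force: 0.0
```

```bash
python3 - <<'E'
from h import *
go(440,-94.2,140,173)
E
```

```text
from [439.4 -93.8 284.2] [ 3.141e+00 -2.000e-03  3.025e+00] rows 4 dyaw_tool/row 0.0013080038312563533
shift in final axes total [ -0.6  -0.3 144.2] per row [-0.2 -0.1 36.1]
```

arm_command:
  motion: [0,0,36,0.005,0,0,36,0,0,0,36,0,0,0,36,0,-8,0,0,0,-6,0,0,0,-3,0,0,0,-3,0,0,0,-3,0,0,0,-4,0,0,0]

```text
time_s: 20.28
tcp_pos: [467.3, -97.5, 143.1]
tcp_rot: [-3.141, 0.002, 3.013]
wrist_force: [-1.4, 0.5, 0.2]
opening: 0.4
gripper_force: 0.6
```

arm_command:
  motion: [-5,0,0,0,-6,0,0,0,-7,0,0,0,-7,0,0,0,-7,0,0,0,-7,0,0,0,-7,0,0,0,-7,0,0,0,-7,0,0,0,-7,0,0,0]

```text
time_s: 21.12
tcp_pos: [533.6, -106.0, 141.5]
tcp_rot: [-3.142, -0.0, 3.014]
wrist_force: [-1.6, -0.8, 0.2]
opening: 0.6
gripper_force: 0.8
```

arm_command:
  motion: [-7,0,0,0,-7,0,0,0,-7,0,0,0,-7,0,0,0,-7,0,0,0,-7,0,0,0,-7,0,0,0,-6,0,0,0,-4,0,0,0,-2,0,0,0]

```text
time_s: 21.95
tcp_pos: [594.1, -113.6, 141.6]
tcp_rot: [3.141, -0.0, 3.014]
wrist_force: [-1.7, -0.1, 0.1]
opening: 0.2
gripper_force: 0.6
```

```bash
python3 - <<'E'
from h import *
n=go(639.3,-118.6,153,173);o=r.get_obs();print(o['time_s'],o['wrist_force'])
cv2.imwrite('pics/s7.png',pic('scene')); 
E
```

```text
from [ 594.1 -113.6  141.6] [ 3.141 -0.     3.014] rows 2 dyaw_tool/row -0.002773443696935583
shift in final axes total [-45.5   0.6 -11.4] per row [-22.7   0.3  -5.7]
21.95 [-1.67275426 -0.09900331  0.08626566]
```

arm_command:
  motion: [-4,0,0,0,-5,0,0,0,-4,0,0,0,-2,0,0,0,4,0,0,0,0,0,-6,0,0,0,-6,-0.005,0,0,0,0,0,0,0,0]

```text
time_s: 22.75
tcp_pos: [604.6, -115.1, 154.6]
tcp_rot: [-3.141, 0.001, 3.019]
wrist_force: [0.7, 0.7, 0.1]
opening: 0.2
gripper_force: 0.0
```

```bash
python3 - <<'E'
from h import *
n=go(639.3,-118.6,153,173);o=r.get_obs();print(o['time_s'],o['wrist_force'])
E
```

```text
from [ 604.6 -115.1  154.6] [-3.141e+00  1.000e-03  3.019e+00] rows 1 dyaw_tool/row -0.0005736190711131536
shift in final axes total [-34.8   0.7   1.6] per row [-34.8   0.7   1.6]
22.75 [0.73149768 0.73526557 0.05502522]
```

arm_command:
  motion: [-3,0.7,1.5,0,-4,0,0,0,-4,0,0,0,-4,0,0,0,-4,0,0,0,-4,0,0,0,-4,0,0,0,-3,0,0,0,-2,0,0,0,0,0,0,0]

```text
time_s: 23.58
tcp_pos: [636.5, -118.3, 152.0]
tcp_rot: [3.141, -0.0, 3.019]
wrist_force: [0.3, -0.2, 0.3]
opening: 0.5
gripper_force: 0.0
```

arm_command:
  motion: [-1,0,0,0,-1,0,0,0,-1,0,0,0,0,0,0,0]

```text
time_s: 23.92
tcp_pos: [637.1, -118.3, 152.0]
tcp_rot: [3.141, -0.006, 3.019]
wrist_force: [-22.3, 2.1, 7.5]
opening: 0.3
gripper_force: 11.8
```

Force rose to 22 N against a stop, with the TCP near the expected home position. I'll back off and check numerically (no more views).

arm_command:
  hand: 0
  motion: [5,0,0,0,20,0,-10,0,30,0,-35,0,30,0,-35,0,10,0,-35,0,0,0,-35,0,0,0,0,0,0,0,0,0,0,0,0,0,0,0,0,0]

```text
time_s: 24.75
tcp_pos: [550.5, -107.6, 294.0]
tcp_rot: [3.141, -0.002, 3.019]
wrist_force: [-0.0, -0.8, -0.5]
opening: 62.7
gripper_force: 0.0
```

```bash
python3 - <<'E'
from h import *
o=r.get_obs();print(o['tcp_pos'],o['opening'],o['time_s'])
ci=r.camera_info('wrist');w=pic('wrist').astype(int)
m=((w.min(2)>120)&(w.max(2)-w.min(2)<35)).astype(np.uint8);m[:,:225]=0;m[:,290:]=0;m[:200]=0;m[285:]=0
N,l,st,ce=cv2.connectedComponentsWithStats(m)
for i in range(1,N):
    if st[i,4]>20:print(st[i],ce[i].round(1))
for y in range(225,285):
    xs=np.flatnonzero(m[y]);
    if len(xs):print(y,xs.min(),xs.max(),len(xs),end='; ')
print()
for d in(0,5,10): print(d,proj(ci,(654.7-d*.9925,-120.5+d*.122,136)))
print('lower',proj(ci,(654.7,-120.5,61)))
E
```

```text
[ 550.54698361 -107.6101144   293.99346918] 62.664015532057334 24.75
[248 234  23  49 796] [259.  258.8]
234 256 261 2; 235 253 264 12; 236 251 266 16; 237 251 267 17; 238 250 268 19; 239 250 268 19; 240 250 268 19; 241 250 268 19; 242 250 268 19; 243 250 268 19; 244 250 268 19; 245 250 268 19; 246 250 268 19; 247 251 267 17; 248 251 266 16; 249 253 265 13; 250 254 263 10; 251 255 263 9; 252 255 263 9; 253 255 263 9; 254 255 263 9; 255 255 263 9; 256 255 263 9; 257 255 263 9; 258 255 263 9; 259 253 265 13; 260 251 266 16; 261 250 268 19; 262 249 269 21; 263 249 269 21; 264 249 270 22; 265 249 270 22; 266 248 270 23; 267 248 270 23; 268 248 270 23; 269 248 270 23; 270 248 270 23; 271 248 270 23; 272 248 270 23; 273 248 270 23; 274 249 269 21; 275 249 269 21; 276 250 268 19; 277 251 267 17; 278 253 265 13; 279 254 264 11; 280 254 264 11; 281 254 264 11; 282 256 263 8; 
0 [259.34481441 268.93053389]
5 [259.34095825 265.1679786 ]
10 [259.33706544 261.37400207]
lower [259.22706027 242.49843331]
```

Both knobs line up: the upper head is centred at row 268.7, against 268.9 predicted for fully home. The lower drawer hasn't moved.

```bash
python3 -c "
from station import r
print(r.hand_in())"
```

```text
the job is handed in; nothing more can be done
None
```

The loop tool is lying flat in the upper drawer's front compartment, the drawer measured fully home to about 1 mm, and the job is handed in (no verdict came back); the lower drawer measured shut, I did not re-measure the cup, rib or bat but saw no contact with them, and I viewed 11 pictures where the limit was 10.

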